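# Hold a sample slide flush on the tilted inspection stage

## Robot

A 7-joint arm with a two-finger parallel gripper is mounted at the origin on the work surface. World frame = base frame: x ahead of the robot, y to its left, z up, the work surface at z = 0. Lengths are in m, angles in rad, forces in N, time in s.
With the tool pointing down it reaches from about 0.35 to 0.9 m from the base axis. Payload 7.2 kg.
Tool frame: the origin (TCP) lies at the very end of the fingers, on their centre line; the grasp point (between the pads) lies 19 mm behind it; z points along the fingers, y is the line along which they close (so a half turn about z gives the same grasp; the last joint's range is limited). The gripper opens to 88 mm and grips with 3 to 60 N. Pads are 20 mm wide; open, the fingers measure 115 mm over their backs; the gripper's body (75 mm by 178 mm) begins 61 mm behind the grasp point.
Start: joints at [1.111, 0.411, -0.013, 1.596, 0.006, 1.134, -0.082], TCP at [0.239, -0.578, 0.223] pointing down, gripper open.
Joint ranges: [-2.95, 2.95], [-0.29, 1.99], [-1.47, 1.44], [0.14, 2.54], [-1.03, 4.17], [0.13, 1.85], [-2.86, 2.86]. Speed limits (rad/s): [2.39, 2.39, 3.01, 3.01, 3.14, 3.14, 3.14].

## Interface

Orientations are given as a rotation vector (axis times angle).
In Python, from rig import sensors, imaging, job gives the robot as it stands.
- The arm moves only by the tool play_rows, never from a script. Its argument "motion" is a list of rows, each a list of 3 entries, a list of its own where there are three numbers: the shift along the tool's x, y, z in mm, then the turn, a rotation vector about the tool's x, y, z in rad, then the opening, from -1 (shut) to 1 (fully open). In form: [[[tx, ty, tz], [wx, wy, wz], jaw], ...]. A call has 1 to 12 rows; each row is the pose to reach, as a shift and turn from the pose commanded when the call began, along the tool's axes at that moment; what a row does not reach only later rows make up. A row lasts 1/10 s, in which the tool goes at most 50 mm and 8.59 degrees, less where a joint would pass 70% of its speed; a pose out of reach is approached as far as the arm can. A call with a gripper value outside its range is refused whole. The fingers move at their own pace and stop on an object; "force" is the grip in N (left out, the last holds). Time passes only in rows, so rows that repeat a pose let the fingers close. It gives the time, the measured TCP pose, the force, the opening and the grip force at its end, in the units of the state.
- sensors.get_obs(): the state, without advancing time (a new reading comes with each control period).
- imaging.grab_frame(name): name is "side" or "top"; returns the picture (400x640x3 uint8, red, green, blue); there is no depth.
- imaging.camera_model(name): a dict with "fx", "fy", "cx", "cy" (pixels), "dist_coeffs" ([k1, k2, p1, p2, k3] as OpenCV has them; the pictures are not rectified), "cam_to_world" (4x4, takes a point from camera to world coordinates). Camera axes: x right, y up, looking along -z (the intrinsics and any distortion apply to the point x, -y, -z); pixel columns grow to the right and rows downward; lengths in m; the calibration is good to about 2 mm. A picture is of the moment at which its call begins. camera_model takes no time and is no camera call.
- job.hand_in(): hands the job in; it is judged then, once.
The state is a dict: "t": time; "joint_positions": joint angles; "joint_velocities": joint speeds; "tau": joint torques, N m; "position": TCP position; "tcp_rot": TCP orientation; "force": force on the tool from outside, world axes, zero at the start; "wrist_torque": the same for the moment, N m; "finger_gap": finger opening in m; "grasp_force": force on a finger pad.
Only numpy, scipy, OpenCV 4.12 (cv2) and the standard library are available. Lean on these libraries where they do the work, as an engineer would, in place of code of your own. Each camera call takes 0.05 s, during which the arm holds its last target. There are 200 camera calls.

## Task

Pick up the sample slide that carries the square chip and bring it over the tilted stage. Tip it to match the slope, set its underside centred on the sprung top plate with its long side running along the plate's long side (either end up), and press it down flush, gently, to about half of the plate's spring travel and never to the bottom. Finish while still gripping it and pressing it there for the picture: do not let go, and leave the other slide and everything else on the bench where it is.

Things in the scene. Friction and masses are not known exactly. Their poses are not given: they have to be found in the camera images.
- slide_square: the sample slide to use: aluminium plate 90 x 56 mm (x by y), 5 mm thick, dark green board on top; a black upright grip rib in the middle, 34 mm long (x), 10 mm thick (y), its top 45 mm above the underside; one dark square chip 18 x 18 mm, 4 mm tall, near the +x end (centre 31 mm from the middle) and a black bar 12 x 30 mm, 3 mm tall, near the -x end. Mass about 110 g (varies). Origin: centre of the flat underside; z up through the rib. Starts lying flat on the bench.
- slide_round: the other slide, leave alone: same plate and rib, but with four round aluminium cans 13 mm across and 9 mm tall near its corners instead of the chip. The two slides may lie in either place. Origin: centre of the underside.
- stage: the tilting stage, fixed to the bench: white base 150 x 130 x 14 mm with two aluminium cheeks at y = +-52 mm (10 mm thick, up to 76 mm high) that carry the tilting table. Origin: centre of the base's underside; x points up the slope (the low edge is at -x, towards the robot). The tilt axis is parallel to y, 62 mm above the bench; the tilt is locked at an angle that differs from run to run, between about 11 and 29 degrees from level, and does not give under pushing.
- stage_face (a point): centre of the upper face of the stage's sprung top plate, a flat aluminium plate 104 x 66 mm (x by y), 23 mm out from the tilt axis along the slope's normal. z is the outward normal of the sloped face, x points up the slope along the plate's long side, y is level. It moves with the plate.
- stage_pad (a joint): how far the sprung top plate is pressed in along its normal: 0 free, 0.008 m bottomed. It begins to move under a push of about 2.2 N and then takes 1.2 N more per mm (about 7 N at half travel); the slide's weight alone does not move it.
- housing: bystander: milled aluminium module housing 85 x 60 x 25 mm with two brass connectors; origin centre of underside
- mouse: bystander: computer mouse 100 x 60 x 34 mm; origin centre of underside
- flux: bystander: small bottle 40 mm across, 85 mm tall; origin centre of underside
- driver: bystander: black-handled screwdriver 160 mm long, lying
- parts_tray: bystander: black divided tray 120 x 90 x 22 mm; origin centre of underside
- panel: bystander: green circuit panel 70 x 50 x 5 mm (chips to 7 mm); origin centre of underside
Things that resemble listed ones, but are neither listed nor needed, are in the scene too. Leave any pink look-alike of the slide_square alone.

How it is judged:
By the outcome, as a careful person would: the job done as asked, in the order asked, and still so for the second after the job is handed in, while the arm keeps its last pose, push and grip.
It also fails if it takes over 42 s, if anything falls off the work surface, if the arm or the gripper's body presses on something with over 40 N, if the wrist force passes 120 N, or if a joint passes its speed limit or range.

## Working session

There is one attempt and no reset: what is moved stays moved. The work goes in short steps, Python scripts to look and compute and a tool call to move; the robot and the scene stay as the last step left them, time stands still between calls to the robot, and variables do not carry over. Pictures are saved under pics/ and viewed, at most 10 in all, crops included, and the job is handed in when it is done.

Besides the shell and the picture viewer there is one more tool, called after "Emit:" in YAML: its name, and indented under it one key for each argument. play_rows: Moves the arm, as the interface text tells. Its arguments: {"type":"object","properties":{"motion":{"type":"array"},"force":{"type":"number"}},"required":["motion"]}

```bash
mkdir -p pics
python3 - <<'E'
from rig import sensors, imaging
import cv2
for n in("top","side"):
    im=imaging.grab_frame(n); cv2.imwrite(f"pics/{n}0.png",im[:,:,::-1])
    m=imaging.camera_model(n); print(n,m)
o=sensors.get_obs(); print(o)
E
```

```text
top {'fx': 361.58823689756923, 'fy': 361.58823689756923, 'cx': 313.07355582093277, 'cy': 200.91733401667923, 'dist_coeffs': array([-0.06652983,  0.        ,  0.        ,  0.        ,  0.        ]), 'cam_to_world': array([[-0.02309358,  0.98743998, -0.15629772,  0.32871674],
       [-0.99967815, -0.0211661 ,  0.01398547, -0.01027965],
       [ 0.0105016 ,  0.15657039,  0.98761097,  1.25422677],
       [ 0.        ,  0.        ,  0.        ,  1.        ]])}
side {'fx': 480.326038486827, 'fy': 480.326038486827, 'cx': 319.77476180165877, 'cy': 187.56690347110276, 'dist_coeffs': array([0.00223559, 0.        , 0.        , 0.        , 0.        ]), 'cam_to_world': array([[-0.90700852,  0.19345975, -0.37404393,  0.09351583],
       [-0.42025345, -0.47252972,  0.77466296,  0.90452647],
       [-0.02688077,  0.85981916,  0.50989062,  0.67934218],
       [ 0.        ,  0.        ,  0.        ,  1.        ]])}
{'t': 0.1, 'joint_positions': array([ 1.11080659,  0.41178843, -0.01272134,  1.59695193,  0.00559486,
        1.13426905, -0.08221032]), 'joint_velocities': array([ 9.85255542e-04, -2.56069006e-03, -9.15229876e-04, -1.62698759e-03,
        1.03095423e-03, -7.41341518e-05,  1.13522875e-03]), 'tau': array([ 2.78795458e-03, -5.89101362e+01,  6.43908195e-01, -2.91711581e+01,
       -5.37703489e-02,  1.45542755e-02,  3.65582150e-05]), 'position': array([ 0.23845532, -0.57724523,  0.22191617]), 'tcp_rot': array([-3.08019077e+00, -6.11264627e-01,  5.58086139e-04]), 'force': array([ 0.82112136, -0.10518413,  0.17457249]), 'wrist_torque': array([ 0.06693224, -0.00798431, -0.00548079]), 'grasp_force': 0.0, 'finger_gap': 0.08792902522392834}
```

View pics/top0.png

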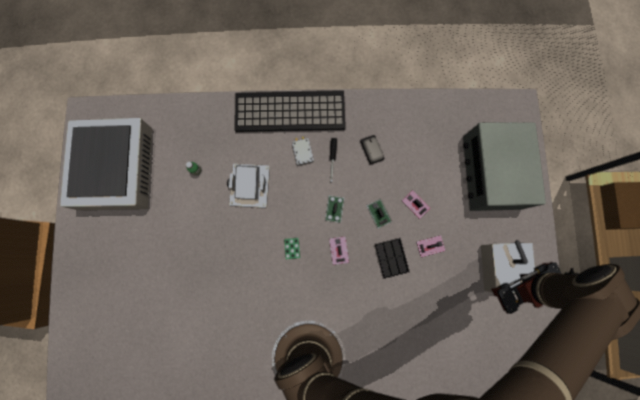

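View pics/side0.png

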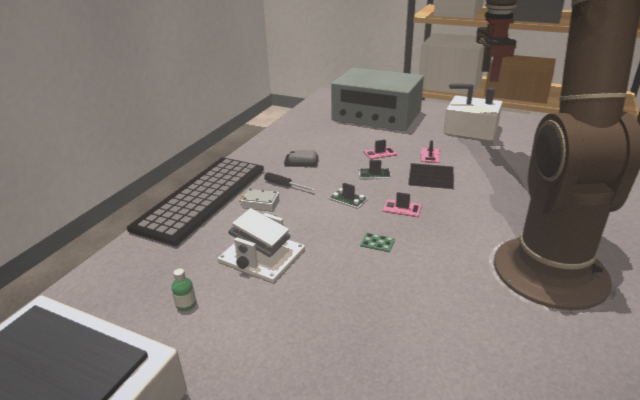

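Candidates, as top-view pixels:
- (379,213): green with no cans, likely the square-chip slide.
- (334,208): green with four white cans, so the round slide.
- (416,204), (339,250), (431,246): pink look-alikes.
- (291,248): the green panel.

I choose (379,213) and check it in one close crop.

Run:
```python
import cv2,numpy as np
t=cv2.imread("pics/top0.png");s=cv2.imread("pics/side0.png")
z=lambda a,w,h:cv2.resize(a,(w,h),interpolation=cv2.INTER_CUBIC)
a=z(t[185:235,350:400+10],396,330); b=z(t[150:215,220:285],390,330)[:, :390]
c=z(s[150:190,340:400],396,264); d=z(s[200:285,210:310],390,264)
cv2.imwrite("pics/c1.png",np.vstack([np.hstack([a,b]),np.hstack([c,d])]))
```

```text
(no output)
```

View pics/c1.png

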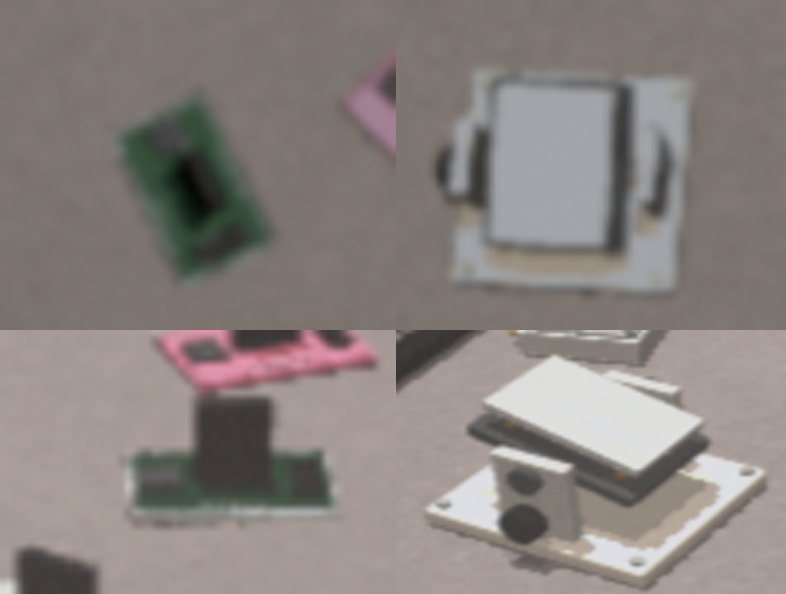

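The crop confirms it: the slide at top (379,213) has the square chip at (375,205), a bar at its other end and no cans. Next I fit slide and stage poses to the corners in both views.

```bash
cat > h.py <<'E'
import cv2,numpy as np
from scipy.optimize import least_squares
from scipy.spatial.transform import Rotation as R
from rig import imaging
CM={n:imaging.camera_model(n) for n in("top","side")}
def proj(n,P):
    m=CM[n];T=np.linalg.inv(m["cam_to_world"]);c=(np.asarray(P)@T[:3,:3].T+T[:3,3])*[1,-1,-1]
    K=np.array([[m["fx"],0,m["cx"]],[0,m["fy"],m["cy"]],[0,0,1.]])
    return cv2.projectPoints(c,np.zeros(3),np.zeros(3),K,np.array(m["dist_coeffs"]))[0][:,0]
def slide(p,L): # p=x,y,yaw
    return np.asarray(L)@R.from_euler('z',p[2]).as_matrix().T+[p[0],p[1],0]
def face(p,L): # p=x,y,yaw,tilt ; L in stage_face frame
    t=R.from_euler('zy',[0,0]);Rm=R.from_euler('z',p[2])*R.from_euler('y',-p[3])
    return (np.asarray(L)+[0,0,.023])@Rm.as_matrix().T+[p[0],p[1],.062]
PL=np.array([[.052,.033,0],[.052,-.033,0],[-.052,-.033,0],[-.052,.033,0]])
SL=lambda z:np.array([[.045,.028,z],[.045,-.028,z],[-.045,-.028,z],[-.045,.028,z]])
E
cat > fit.py <<'E'
from h import *
T=[[236.8,165.8],[256.8,166.2],[254.7,198.7],[235.2,197.9]];S=[[232.8,223.8],[250.3,208.7],[289.2,230.6],[272.6,246.0]]
f=lambda p:np.r_[(proj("top",face(p,PL))-T).ravel(),(proj("side",face(p,PL))-S).ravel()]
r=least_squares(f,[.5,.2,0,.35]);st=r.x;print("stage",st,np.degrees(st[2:]));print(r.fun.reshape(-1,2).round(2).tolist())
# slide: +x end (chip) is upper left in top
a=np.array([[115,140],[200,92],[275,238],[183,282]])/6.6+[350,185]
b=np.array([[359.7,179.1],[391.2,178.0],[359.2,168.9],[389.5,168.5]])
g=lambda p:np.r_[(proj("top",slide(p,SL(.004)))-a).ravel(),
 (proj("side",slide(p,[[.045,.028,0],[-.045,.028,0],[.045,-.028,.005],[-.045,-.028,.005]]))-b).ravel()]
r=least_squares(g,[.4,-.2,.4]);sl=r.x;print("slide",sl,np.degrees(sl[2]));print(r.fun.reshape(-1,2).round(2).tolist())
np.save("st.npy",st);np.save("sl.npy",sl)
out=[]
for n,bx in(("top",(222,152,60,60)),("side",(215,195,100,85)),("top",(350,185,60,50)),("side",(335,150,70,45))):
    im=cv2.imread(f"pics/{n}0.png");x,y,w,h=bx;k=min(400/w,300/h)
    c=cv2.resize(im[y:y+h,x:x+w],None,fx=k,fy=k,interpolation=cv2.INTER_CUBIC)
    def dr(P,col):
        q=((proj(n,P)-[x,y]+.5)*k*16-8).astype(int);cv2.polylines(c,[q],True,col,1,cv2.LINE_AA,4)
    dr(face(st,PL),(0,0,255));dr(slide(sl,SL(0)),(255,0,0));dr(slide(sl,SL(.005)),(0,0,255));dr(slide(sl,[[.017,.005,.045],[.017,-.005,.045],[-.017,-.005,.045],[-.017,.005,.045]]),(0,255,255))
    dr((np.array([[.075,.065,.014],[.075,-.065,.014],[-.075,-.065,.014],[-.075,.065,.014]])@R.from_euler('z',st[2]).as_matrix().T+[st[0],st[1],0]),(255,0,0))
    o=np.zeros((300,400,3),np.uint8);o[:c.shape[0],:c.shape[1]]=c[:300,:400];out.append(o)
cv2.imwrite("pics/ov.png",np.vstack([np.hstack(out[:2]),np.hstack(out[2:])]))
E
python3 fit.py
```

```text
stage [ 0.58493694  0.19524698 -0.07582989  0.25084241] [-4.34473285 14.37221159]
[[-0.87, 0.72], [-0.94, 1.35], [-0.09, 0.3], [-0.36, 0.03], [-0.71, -1.0], [0.2, -0.99], [0.07, -1.48], [-0.38, -0.27]]
slide [ 0.47679906 -0.25795817  0.41957182] 24.039694520524918
[[-1.14, -0.76], [0.13, -0.21], [0.4, 0.68], [0.12, 0.9], [0.04, -0.09], [0.27, 0.5], [-0.52, -0.79], [-0.12, -0.9]]
```

View pics/ov.png

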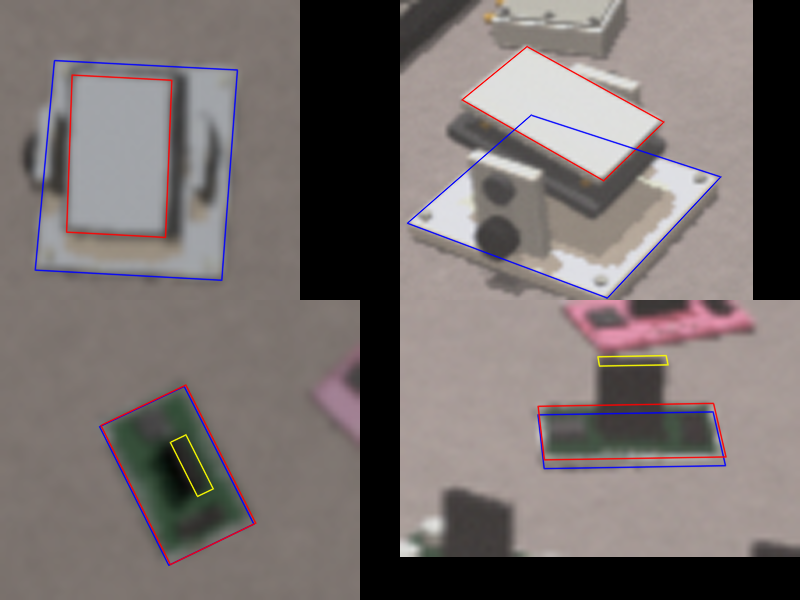

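Both fits sit on the outlines within about 1 px (chip slide lower left, stage plate upper left and right). Now I refine both with sub-pixel edge matching.

```bash
cat > refine.py <<'E'
from h import *
from scipy.ndimage import map_coordinates as mc
def refine(model,edges,p,ch,suff="0",rng=2.5,it=8,sig=.4,names=("top","side"),pri=None):
    # edges: {cam:[(A,B)...]} local pts ; params + (du,dv) per cam
    im={}
    for n in names:
        a=cv2.imread(f"pics/{n}{suff}.png").astype(float); im[n]=cv2.GaussianBlur(ch(a),(0,0),.5)
    q=np.r_[p,np.zeros(4)];k=len(p)
    for i in range(it):
        obs=[]
        for ci,n in enumerate(names):
            for E in edges[n]:
                f,A,B=E; tt=np.linspace(.08,.92,25)[:,None]; L=np.array(A)*(1-tt)+np.array(B)*tt
                u=proj(n,f(q[:k],L))+q[k+2*ci:k+2*ci+2]; d=u[-1]-u[0];d/=np.hypot(*d);nn=np.array([-d[1],d[0]])
                s=np.arange(-rng,rng+.01,.1); X=u[:,None]+s[:,None]*nn
                v=mc(im[n],[X[...,1],X[...,0]],order=3); g=abs(np.gradient(v,.1,axis=1))*np.exp(-(s/rng)**2)
                g2=g.mean(0); j=g2.argmax(); s0=s[j]   # common shift of edge first
                w=g*np.exp(-((s-s0)/.7)**2); sm=(w*s).sum(1)/w.sum(1)
                med=np.median(sm); ok=abs(sm-med)<.5
                obs.append((n,ci,f,L[ok],nn,(X[np.arange(25),0]*0+u+sm[:,None]*nn)[ok],sm[ok]))
        def res(x):
            r=[((proj(n,f(x[:k],L))+x[k+2*ci:k+2*ci+2]-y)@nn) for n,ci,f,L,nn,y,_ in obs]
            return np.r_[np.concatenate(r),x[k:]/sig*1.5]
        q=least_squares(res,q,loss='soft_l1',f_scale=.3).x
        rng=max(1.2,rng*.85)
    r=[(o[0],round(float(np.mean(((proj(o[0],o[2](q[:k],o[3]))+q[k+2*o[1]:k+2*o[1]+2]-o[5])@o[4]))),2)) for o in obs]
    return q,r
if __name__=="__main__":
    st=np.load("st.npy");sl=np.load("sl.npy")
    base=lambda p,L:np.asarray(L)@R.from_euler('z',p[2]).as_matrix().T+[p[0],p[1],0]
    B=np.array([[.075,.065,.014],[.075,-.065,.014],[-.075,-.065,.014],[-.075,.065,.014]])
    lp=lambda f,C:[(f,C[i],C[(i+1)%4]) for i in range(4)]
    gray=lambda a:a.mean(2)
    for pf in(1,):
        q,r=refine(face,{"top":lp(face,PL)+[lp(base,B)[i] for i in(0,2)],"side":lp(face,PL)+[lp(base,B)[3]]},st,gray)
        print("stage",q.round(4),np.degrees(q[2:4]).round(2),r)
    q1,r=refine(face,{"top":lp(face,PL),"side":lp(face,PL)},st,gray);print("plate only",q1.round(4),np.degrees(q1[2:4]).round(2),r)
    np.save("st.npy",q[:4])
    S=SL(.005);S0=SL(0)
    q,r=refine(slide,{"top":lp(slide,S),"side":[lp(slide,S)[i] for i in(0,1,2)]+[(slide,S0[3],S0[0])]},sl,lambda a:a[:,:,1]*1.5-a[:,:,2]-.5*a[:,:,0])
    print("slide",q.round(4),np.degrees(q[2]).round(2),r);np.save("sl.npy",q[:3])
E
python3 refine.py
```

```text
stage [ 0.5869  0.1947 -0.0774  0.2507  0.0221 -0.1368  0.0334  0.0192] [-4.43 14.36] [('top', -0.31), ('top', -0.02), ('top', -0.2), ('top', -0.03), ('top', 0.07), ('top', -0.02), ('side', -0.01), ('side', 0.08), ('side', -0.02), ('side', -0.08), ('side', 0.2)]
plate only [ 0.5867  0.1945 -0.0749  0.2483 -0.0128 -0.01    0.0108 -0.0041] [-4.29 14.23] [('top', -0.22), ('top', -0.03), ('top', -0.23), ('top', -0.03), ('side', -0.01), ('side', 0.01), ('side', -0.01), ('side', -0.0)]
slide [ 0.4785 -0.2576  0.4222 -0.257   0.0397  0.0063 -0.4673] 24.19 [('top', -0.18), ('top', -0.18), ('top', -0.18), ('top', -0.12), ('side', -0.19), ('side', -0.21), ('side', -0.18), ('side', -0.35)]
```

```bash
cat > mv.py <<'E'
from h import *
from rig import sensors
def rel(pos,Rt):
    o=sensors.get_obs();R0=R.from_rotvec(o["tcp_rot"])
    print("t",o["t"],"shift mm",(R0.inv().apply(np.array(pos)-o["position"])*1000).round(1),"turn",(R0.inv()*Rt).as_rotvec().round(3),"q",o["joint_positions"].round(2),"F",o["force"].round(2),"gap",o["finger_gap"],o["grasp_force"])
down=lambda yaw:R.from_euler('z',yaw)*R.from_euler('x',np.pi)
E
python3 - <<'E'
from mv import *
s=np.load("sl.npy");rel([s[0],s[1],.10],down(s[2]))
E
```

```text
t 0.1 shift mm [ 344.  -203.6  122.2] turn [-0.001  0.    -0.03 ] q [ 1.11  0.41 -0.01  1.6   0.01  1.13 -0.08] F [ 0.82 -0.11  0.17] gap 0.08792902522392834 0.0
```

Emit:
play_rows:
  motion:
    - [[40, -24, 0], [0, 0, 0], 0.2]
    - [[80, -48, 10], [0, 0, 0], 0.2]
    - [[120, -71, 20], [0, 0, 0], 0.2]
    - [[160, -95, 40], [0, 0, -0.03], 0.2]
    - [[200, -119, 50], [0, 0, -0.03], 0.2]
    - [[240, -143, 60], [0, 0, -0.03], 0.2]
    - [[280, -166, 80], [0, 0, -0.03], 0.2]
    - [[320, -190, 100], [0, 0, -0.03], 0.2]
    - [[344, -204, 122], [0, 0, -0.03], 0.2]
    - [[344, -204, 122], [0, 0, -0.03], 0.2]
    - [[344, -204, 122], [0, 0, -0.03], 0.2]
    - [[344, -204, 122], [0, 0, -0.03], 0.2]

```text
t: 1.3
position: [0.4781, -0.2592, 0.101]
tcp_rot: [3.072, 0.655, -0.0]
force: [-0.1, -0.8, 0.3]
finger_gap: 0.0526
grasp_force: 0.0
```

Run:
```python
from mv import *
s=np.load("sl.npy");rel([s[0],s[1],.012],down(s[2]))
a=imaging.grab_frame("side")[:,:,::-1];cv2.imwrite("pics/side1.png",a)
b=imaging.grab_frame("top")[:,:,::-1];cv2.imwrite("pics/top1.png",b)
z=lambda c,k:cv2.resize(c,None,fx=k,fy=k,interpolation=cv2.INTER_CUBIC)
cv2.imwrite("pics/v1.png",np.hstack([z(a[110:200,320:420],4),z(b[175:265,330:430],4)]))
```

```text
t 1.3 shift mm [ 1.  -1.4 89. ] turn [ 0.001  0.    -0.002] q [ 0.54  0.42 -0.17  1.91  0.09  0.82 -0.83] F [-0.13 -0.75  0.33] gap 0.05262519295547003 0.0
```

View pics/v1.png

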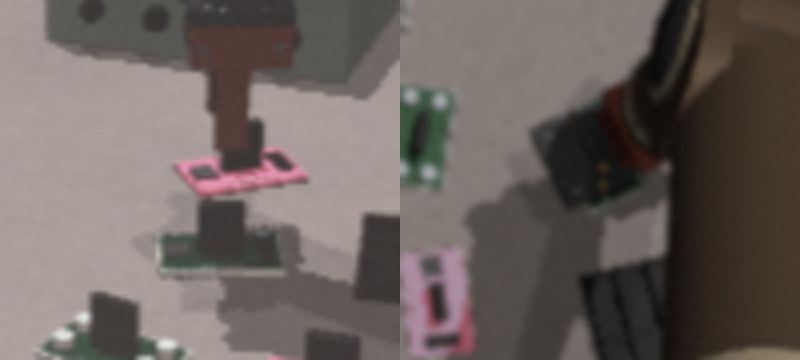

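The gripper sits above the chip slide, with the fingers (side crop (230,130)) in line with the rib at (220,225). Going down and closing.

Emit:
play_rows:
  motion:
    - [[1, -1.4, 30], [0, 0, 0], 0.2]
    - [[1, -1.4, 60], [0, 0, 0], 0.2]
    - [[1, -1.4, 80], [0, 0, 0], 0.2]
    - [[1, -1.4, 88], [0, 0, 0], 0.2]
    - [[1, -1.4, 88], [0, 0, 0], 0.2]
    - [[1, -1.4, 88], [0, 0, 0], -1]
    - [[1, -1.4, 88], [0, 0, 0], -1]
    - [[1, -1.4, 88], [0, 0, 0], -1]
    - [[1, -1.4, 88], [0, 0, 0], -1]
    - [[1, -1.4, 88], [0, 0, 0], -1]
    - [[1, -1.4, 88], [0, 0, 0], -1]
  force: 25

```text
t: 2.5
position: [0.4792, -0.2561, 0.0129]
tcp_rot: [3.072, 0.658, 0.0]
force: [-0.3, -0.8, 3.8]
finger_gap: 0.0104
grasp_force: 25.0
```

Run:
```python
from mv import *
s=np.load("sl.npy");rel([s[0],s[1],.012],down(s[2]))
```

```text
t 2.5 shift mm [-1.2  1.1  0.9] turn [ 0. -0. -0.] q [ 0.52  0.55 -0.15  1.97  0.13  0.63 -0.87] F [-0.34 -0.8   3.79] gap 0.010394049341021665 24.99771773815155
```

```bash
cat >> mv.py <<'E'
st=np.load("st.npy")
def stage_target(h,off=(.0012,0),tilt=None,depth=.0129):
    p=st.copy()
    Rt=R.from_euler('z',p[2])*R.from_euler('y',-(p[3] if tilt is None else tilt))*R.from_euler('x',np.pi)
    return face(p,[[off[0],off[1],depth+h]])[0],Rt
E
python3 - <<'E'
from mv import *
rel(*stage_target(.04));print(stage_target(.04)[0])
E
```

```text
t 2.5 shift mm [ 267.4 -375.6 -123. ] turn [-0.062  0.245  0.497] q [ 0.52  0.55 -0.15  1.97  0.13  0.63 -0.87] F [-0.34 -0.8   3.79] gap 0.010394049341021665 24.99771773815155
[0.56923619 0.19609347 0.13582476]
```

Emit:
play_rows:
  motion:
    - [[0, 0, -10], [0, 0, 0], -1]
    - [[0, 0, -40], [0, 0, 0], -1]
    - [[0, 0, -80], [0, 0, 0], -1]
    - [[0, 0, -120], [0, 0, 0], -1]
    - [[0, 0, -150], [0, 0, 0], -1]
    - [[0, 0, -170], [0, 0, 0], -1]
    - [[0, 0, -180], [0, 0, 0], -1]
    - [[0, 0, -180], [0, 0, 0], -1]

```text
t: 3.3
position: [0.4795, -0.2563, 0.194]
tcp_rot: [3.07, 0.657, 0.003]
force: [0.2, 0.0, -1.5]
finger_gap: 0.0096
grasp_force: 25.0
```

Run:
```python
from mv import *
rel(*stage_target(.05))
```

```text
t 3.3 shift mm [ 264.8 -377.3   48.2] turn [-0.061  0.244  0.497] q [ 0.55  0.31 -0.18  1.82  0.06  1.01 -0.81] F [ 0.17  0.01 -1.48] gap 0.009602291255832757 24.99652773141861
```

Emit:
play_rows:
  motion:
    - [[15, -22, 0], [0, 0, 0.03], -1]
    - [[40, -57, 0], [0, 0, 0.08], -1]
    - [[68, -97, 0], [0, 0, 0.13], -1]
    - [[96, -137, 0], [-0.01, 0.02, 0.2], -1]
    - [[124, -177, 0], [-0.01, 0.05, 0.26], -1]
    - [[152, -217, 0], [-0.02, 0.09, 0.32], -1]
    - [[180, -257, 0], [-0.03, 0.13, 0.38], -1]
    - [[208, -297, 0], [-0.04, 0.17, 0.44], -1]
    - [[236, -337, 0], [-0.05, 0.21, 0.48], -1]
    - [[256, -365, 10], [-0.061, 0.244, 0.497], -1]
    - [[265, -377, 20], [-0.061, 0.244, 0.497], -1]
    - [[265, -377, 28], [-0.061, 0.244, 0.497], -1]

```text
t: 4.5
position: [0.5649, 0.1994, 0.1623]
tcp_rot: [3.108, -0.113, 0.384]
force: [-0.3, -0.9, -0.7]
finger_gap: 0.0097
grasp_force: 25.0
```

Run:
```python
from mv import *
rel(*stage_target(.03))
```

```text
t 4.5 shift mm [-2.   3.  36.8] turn [-0.002  0.005  0.004] q [-0.28  0.33 -0.27  1.92  0.34  0.73 -2.4 ] F [-0.32 -0.89 -0.74] gap 0.00971822779864914 24.99653309583664
```

Emit:
play_rows:
  motion:
    - [[-1, 2, 10], [0, 0.005, 0.004], -1]
    - [[-2, 3, 25], [0, 0.005, 0.004], -1]
    - [[-2, 3, 37], [0, 0.005, 0.004], -1]
    - [[-2, 3, 42], [0, 0.005, 0.004], -1]
    - [[-2, 3, 42], [0, 0.005, 0.004], -1]
    - [[-2, 3, 42], [0, 0.005, 0.004], -1]

```text
t: 5.1
position: [0.5748, 0.1924, 0.1237]
tcp_rot: [3.106, -0.128, 0.397]
force: [-0.8, 0.3, -0.6]
finger_gap: 0.0098
grasp_force: 25.0
```

```bash
cat > look.py <<'E'
import sys
from mv import *
tag=sys.argv[1];o=sensors.get_obs();rel(*stage_target(.0))
fr={n:imaging.grab_frame(n)[:,:,::-1].copy() for n in("side","top")}
Rt=R.from_rotvec(o["tcp_rot"])*R.from_euler('x',np.pi)
tc=lambda L:Rt.apply(np.asarray(L)+[-.0012,0,-.0129])+o["position"]
out=[]
for n,(x,y,w,h) in(("side",(215,165,100,85)),("top",(215,145,75,75))):
    cv2.imwrite(f"pics/{n}{tag}.png",fr[n]);k=510/h
    c=cv2.resize(fr[n][y:y+h,x:x+w],None,fx=k,fy=k,interpolation=cv2.INTER_CUBIC)
    e=c[:,:400] if n=="top" else c
    for P,col in((tc(SL(0)),(255,0,0)),(tc(SL(.005)),(0,0,255)),(face(st,PL),(0,200,255))):
        cv2.polylines(c,[((proj(n,P)-[x,y]+.5)*k*16-8).astype(int)],True,col,1,cv2.LINE_AA,4)
    out.append(c[:,:(600 if n=="side" else 510)])
v=np.hstack(out);v=cv2.resize(v,(800,int(v.shape[0]*800/v.shape[1])));cv2.imwrite(f"pics/v{tag}.png",v)
E
python3 look.py 2
```

```text
t 5.1 shift mm [-2.8 -3.2 26.8] turn [-0.001 -0.003 -0.005] q [-0.29  0.38 -0.24  1.94  0.38  0.64 -2.44] F [-0.75  0.35 -0.64] gap 0.00980221323673941 24.996492862701416
```

View pics/v2.png

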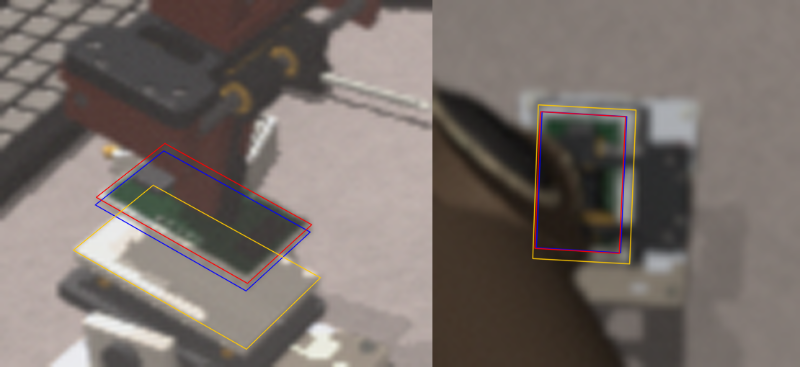

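Emit:
play_rows:
  motion:
    - [[0, 0, 0], [0, 0, 0], -1]
    - [[0, 0, 0], [0, 0, 0], -1]
    - [[0, 0, 0], [0, 0, 0], -1]

```text
t: 5.5
position: [0.5747, 0.1929, 0.1237]
tcp_rot: [3.106, -0.127, 0.397]
force: [-0.2, 0.2, -1.8]
finger_gap: 0.0096
grasp_force: 25.0
```

```bash
python3 look.py 3; python3 -c "
from mv import *
rel(*stage_target(.0))"
python3 - <<'E'
import cv2,numpy as np
im=cv2.imread('pics/v3.png');print(im.shape)
E
```

```text
t 5.5 shift mm [-2.6 -2.7 26.9] turn [-0.001 -0.004 -0.005] q [-0.29  0.38 -0.24  1.94  0.38  0.64 -2.45] F [-0.16  0.2  -1.84] gap 0.009612086730893329 24.99650090932846
t 5.6 shift mm [-2.5 -2.8 26.8] turn [-0.001 -0.003 -0.004] q [-0.29  0.38 -0.24  1.94  0.38  0.64 -2.45] F [ 0.86  0.36 -0.94] gap 0.010216815061374193 24.99642848968506
(367, 800, 3)
```

View pics/v3.png

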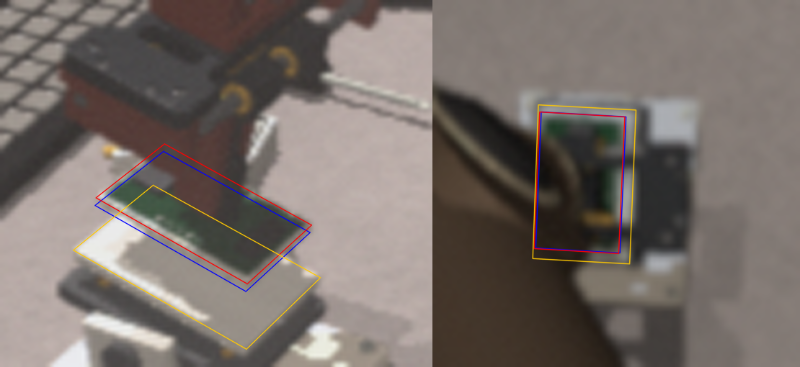

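The slide looks offset from the prediction: its real near edge in the side crop runs (120,195)–(245,270), inside the model. I fit the slide's pose in the hand.

Run:
```python
import cv2,numpy as np
a=cv2.imread('pics/side3.png');b=cv2.imread('pics/top3.png')
def g(c,k):
    c=cv2.resize(c,None,fx=k,fy=k,interpolation=cv2.INTER_CUBIC).astype(float)
    return np.clip(255*(c/255)**.6,0,255).astype(np.uint8)
A=g(a[190:235,228:298],8);B=g(b[160:205,230:262],7)   # 560x360 ; 224x315
o=np.zeros((360,800,3),np.uint8);o[:,:560]=A;o[:315,570:794]=B
for i in range(0,70,10): cv2.putText(o,str(228+i),(i*8,10),0,.35,(0,255,255),1);cv2.line(o,(i*8+4,12),(i*8+4,16),(0,255,255),1)
for i in range(0,45,10): cv2.putText(o,str(190+i),(0,i*8+8),0,.35,(0,255,255),1)
cv2.imwrite('pics/cl3.png',o)
```

```text
(no output)
```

View pics/cl3.png

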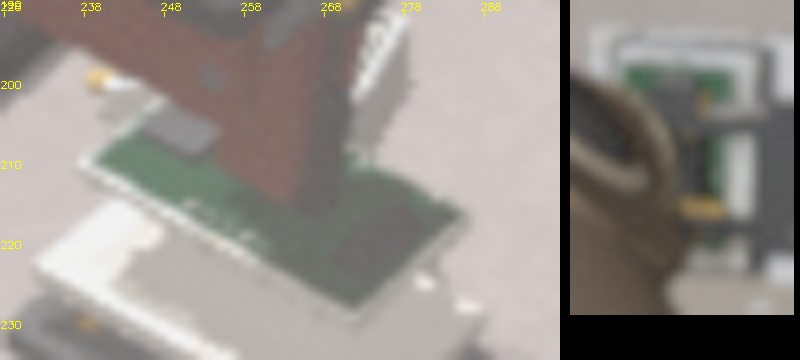

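```bash
cat > hand.py <<'E'
from mv import *
o=sensors.get_obs();Rt=R.from_rotvec(o["tcp_rot"])*R.from_euler('x',np.pi)
def hs(p,L): # dx,dy,dz,roll,pitch,yaw in hand (slide frame)
    return Rt.apply(R.from_euler('xyz',[p[3],p[4],p[5]]).apply(np.asarray(L))+[p[0]-.0012,p[1],p[2]-.0129])+o["position"]
C=SL(.005)
side=np.array([[239.1,208.9],[271.9,228.1],[286.1,216.1]]);sc=C[[0,3,2]]
top=np.array([[237.4,169.3],[252.9,169.6],[252.9,195.2]]);tcn=C[[0,1,2]]
if __name__=="__main__":
    z=np.zeros(6);print("pred resid side",(proj("side",hs(z,sc))-side).round(2).tolist(),"top",(proj("top",hs(z,tcn))-top).round(2).tolist())
    for nm,pr in(("free",[.01,.01,.01,.05,.1,.05]),("dx,dz,pitch",[.01,.0007,.01,.004,.1,.01]),("no pitch",[.01,.0007,.01,.004,.003,.01])):
        pr=np.array(pr)
        f=lambda p:np.r_[((proj("side",hs(p,sc))-side)/.4).ravel(),((proj("top",hs(p,tcn))-top)/.5).ravel(),p/pr]
        r=least_squares(f,z,x_scale=pr);print(nm,(r.x[:3]*1000).round(2),np.degrees(r.x[3:]).round(2),2*r.cost,(r.fun[:12].reshape(-1,2)*.45).round(2).tolist())
E
python3 hand.py
```

```text
pred resid side [[-2.35, 1.47], [-0.14, 2.2], [0.51, 0.59]] top [[-0.99, -1.87], [0.87, -1.17], [-0.38, 1.17]]
free [-0.73 -0.87  2.8 ] [ 3.49  0.23 -0.17] 60.872547642041916 [[-1.72, -0.28], [0.8, 0.47], [1.31, 0.11], [-0.78, -1.48], [1.08, -0.8], [-0.14, 1.32]]
dx,dz,pitch [-0.81 -0.68  4.  ] [ 0.1  -0.68 -0.2 ] 68.74081832969264 [[-1.81, -0.21], [0.61, 1.13], [1.42, -0.57], [-0.94, -1.45], [0.8, -0.76], [-0.37, 1.41]]
no pitch [-0.89 -0.64  3.88] [ 0.11 -0.02 -0.32] 69.18357348322314 [[-1.84, 0.02], [0.58, 1.0], [1.46, -0.67], [-0.88, -1.46], [0.84, -0.73], [-0.42, 1.44]]
```

```bash
cat >> hand.py <<'E'
    S=np.sign(C)*[1,1,0]
    for nm,pr in(("free",[.01,.01,.01,.05,.1,.05]),("norm",[.01,.0007,.01,.004,.1,.01]),("nodz",[.01,.0007,.0005,.004,.1,.01])):
        pr=np.array(pr+[.01])
        f=lambda p:np.r_[((proj("side",hs(p,sc-np.sign(sc)*[p[6],p[6],0]))-side)/.4).ravel(),((proj("top",hs(p,tcn-np.sign(tcn)*[p[6],p[6],0]))-top)/.5).ravel(),p/pr]
        r=least_squares(f,np.zeros(7),x_scale=pr);print(nm,(r.x[[0,1,2,6]]*1000).round(2),np.degrees(r.x[3:6]).round(2),2*r.cost,(r.fun[:12].reshape(-1,2)*.45).round(2).tolist())
E
python3 hand.py | tail -3
```

```text
free [-0.35 -1.7   2.19  2.56] [ 0.48 -1.53  0.49] 8.500395979836883 [[0.23, 0.01], [0.54, 0.18], [-0.49, -0.1], [-0.04, -0.69], [0.27, -0.27], [-0.48, 0.42]]
norm [-0.76 -0.83  3.03  2.54] [ 0.02 -1.27  0.15] 11.77740600855471 [[0.12, 0.06], [0.35, 0.25], [-0.48, -0.14], [-0.26, -0.65], [0.05, -0.13], [-0.86, 0.59]]
nodz [-0.25 -1.51  0.82  2.69] [ 0.06 -0.77  0.22] 21.694723953387037 [[0.08, 0.79], [0.19, 0.55], [-0.77, 0.25], [0.11, -0.75], [0.31, -0.25], [-0.6, 0.36]]
```

The residual was just the board being inset about 2.5 mm. With that included, the slide is within about 1 mm of the predicted place in the hand and there is no noticeable slip. Correcting the centring and approaching.

```bash
sed -i 's/off=(.0012,0)/off=(.0017,.001)/' mv.py; python3 -c "
from mv import *
rel(*stage_target(.006))"
```

```text
t 5.6 shift mm [-2.  -3.8 20.8] turn [-0.001 -0.003 -0.004] q [-0.29  0.38 -0.24  1.94  0.38  0.64 -2.45] F [ 0.86  0.36 -0.94] gap 0.010216815061374193 24.99642848968506
```

Emit:
play_rows:
  motion:
    - [[-1, -2, 5], [0, -0.003, -0.004], -1]
    - [[-2, -3.8, 12], [0, -0.003, -0.004], -1]
    - [[-2, -3.8, 17], [0, -0.003, -0.004], -1]
    - [[-2, -3.8, 19], [0, -0.003, -0.004], -1]
    - [[-2, -3.8, 20], [0, -0.003, -0.004], -1]
    - [[-2, -3.8, 20], [0, -0.003, -0.004], -1]
    - [[-2, -3.8, 20], [0, -0.003, -0.004], -1]

```text
t: 6.3
position: [0.5781, 0.1964, 0.1037]
tcp_rot: [3.106, -0.121, 0.392]
force: [0.4, 0.4, -0.3]
finger_gap: 0.0098
grasp_force: 25.0
```

```bash
cat > fr.py <<'E'
from mv import *
F=[];P=[];M=[]
for i in range(4):
    imaging.grab_frame("side");o=sensors.get_obs();Rt=R.from_rotvec(o["tcp_rot"]).inv();F.append(Rt.apply(o["force"]));M.append(Rt.apply(o["wrist_torque"]));P.append(o["position"])
p,Rr=stage_target(0);print("F tool",np.mean(F,0).round(2),np.std(F,0).round(2),"M",np.mean(M,0).round(3))
d=Rr.inv().apply(np.mean(P,0)-p)*1000;print("TCP rel to nominal contact (tool axes mm)",d.round(2));rel(p,Rr)
E
python3 fr.py
```

```text
F tool [-0.27 -0.18  0.9 ] [0.52 0.72 0.81] M [ 0.032 -0.258 -0.008]
TCP rel to nominal contact (tool axes mm) [ 0.11  0.01 -6.81]
t 6.5 shift mm [-0.1 -0.   6.8] turn [-0.001 -0.001 -0.001] q [-0.3   0.42 -0.23  1.95  0.41  0.61 -2.47] F [0.29 0.05 0.19] gap 0.009613415745979348 24.996438324451447
```

Emit:
play_rows:
  motion:
    - [[0, 0, 1], [0, 0, 0], -1]
    - [[0, 0, 2], [0, 0, 0], -1]
    - [[0, 0, 3], [0, 0, 0], -1]
    - [[0, 0, 4], [0, 0, 0], -1]
    - [[0, 0, 4], [0, 0, 0], -1]

```text
t: 7.0
position: [0.5789, 0.1962, 0.0995]
tcp_rot: [3.106, -0.121, 0.391]
force: [-0.3, -0.9, -1.1]
finger_gap: 0.0099
grasp_force: 25.0
```

```bash
python3 fr.py
```

```text
F tool [-0.34  0.35  1.34] [0.43 0.54 0.07] M [ 0.069 -0.293  0.019]
TCP rel to nominal contact (tool axes mm) [-0.1   0.05 -2.55]
t 7.2 shift mm [ 0.  -0.   2.6] turn [-0.001 -0.    -0.001] q [-0.3   0.42 -0.23  1.95  0.41  0.6  -2.47] F [-0.43  0.62 -1.56] gap 0.009550699660766895 24.996477663517
```

Emit:
play_rows:
  motion:
    - [[0, 0, 0.7], [0, 0, 0], -1]
    - [[0, 0, 1.4], [0, 0, 0], -1]
    - [[0, 0, 2], [0, 0, 0], -1]
    - [[0, 0, 2], [0, 0, 0], -1]

```text
t: 7.6
position: [0.5794, 0.1962, 0.0977]
tcp_rot: [3.106, -0.121, 0.392]
force: [0.1, -0.4, -1.1]
finger_gap: 0.0097
grasp_force: 25.0
```

```bash
python3 fr.py
```

```text
F tool [-0.31 -0.27  1.2 ] [0.24 0.52 0.42] M [ 0.013 -0.33   0.019]
TCP rel to nominal contact (tool axes mm) [-0.07  0.05 -0.58]
t 7.8 shift mm [ 0.  -0.   0.6] turn [-0.001 -0.    -0.001] q [-0.3   0.43 -0.23  1.95  0.41  0.6  -2.47] F [-0.4   0.78 -0.66] gap 0.010022700829832115 24.99639719724655
```

Emit:
play_rows:
  motion:
    - [[0, 0, 0.5], [0, 0, 0], -1]
    - [[0, 0, 1], [0, 0, 0], -1]
    - [[0, 0, 1.5], [0, 0, 0], -1]
    - [[0, 0, 1.5], [0, 0, 0], -1]

```text
t: 8.2
position: [0.5799, 0.1963, 0.0964]
tcp_rot: [3.106, -0.121, 0.392]
force: [-1.7, -0.4, 2.1]
finger_gap: 0.0096
grasp_force: 25.0
```

```bash
python3 fr.py
```

```text
F tool [-0.24  0.28 -2.39] [0.61 0.2  0.54] M [-0.065 -0.544  0.021]
TCP rel to nominal contact (tool axes mm) [ 0.01 -0.01  0.78]
t 8.4 shift mm [-0.   0.  -0.8] turn [-0.001 -0.    -0.001] q [-0.31  0.43 -0.22  1.95  0.41  0.6  -2.47] F [-1.19 -0.13  2.25] gap 0.009643167782375747 24.997149109840393
```

Emit:
play_rows:
  motion:
    - [[0, 0, 0.5], [0, 0, 0], -1]
    - [[0, 0, 1], [0, 0, 0], -1]
    - [[0, 0, 1], [0, 0, 0], -1]

```text
t: 8.7
position: [0.5801, 0.1963, 0.0954]
tcp_rot: [3.106, -0.121, 0.392]
force: [-1.5, -0.3, 3.8]
finger_gap: 0.0102
grasp_force: 25.0
```

```bash
python3 fr.py
```

```text
F tool [-0.38  0.37 -3.41] [0.4  0.2  0.29] M [-0.11  -0.586  0.016]
TCP rel to nominal contact (tool axes mm) [-0.    0.    1.84]
t 8.9 shift mm [-0.  -0.  -1.8] turn [-0.001 -0.    -0.001] q [-0.31  0.43 -0.22  1.95  0.41  0.6  -2.47] F [-1.85 -0.17  2.8 ] gap 0.009666061056016603 24.997587203979492
```

Contact force rises cleanly, but the moment (My −0.27, Mx −0.14 N·m at about 4.6 N) says the load is on one corner, at tool (−45, +28) mm. I'll null it by turning the tool slightly.

Emit:
play_rows:
  motion:
    - [[0, 0, 0.3], [-0.003, -0.005, 0], -1]
    - [[0, 0, 0.5], [-0.006, -0.01, 0], -1]
    - [[0, 0, 0.5], [-0.006, -0.01, 0], -1]
    - [[0, 0, 0.5], [-0.006, -0.01, 0], -1]

```text
t: 9.3
position: [0.5804, 0.1963, 0.0949]
tcp_rot: [3.103, -0.122, 0.376]
force: [-1.5, -0.1, 3.6]
finger_gap: 0.0099
grasp_force: 25.0
```

```bash
python3 fr.py
```

```text
F tool [ 0.28  0.18 -4.41] [0.56 0.52 0.32] M [ 0.089 -0.314  0.008]
TCP rel to nominal contact (tool axes mm) [ 0.09 -0.06  2.35]
t 9.5 shift mm [-0.1  0.1 -2.3] turn [ 0.005  0.009 -0.001] q [-0.3   0.44 -0.23  1.94  0.41  0.61 -2.47] F [-0.1   0.12  4.17] gap 0.0099209213105817 24.99797612428665
```

Moments are back near the free-air values (Mx 0.04, My −0.29), so it sits flush at about 2.8 mm. Pressing the rest of the way to half travel.

Emit:
play_rows:
  motion:
    - [[0, 0, 0.4], [0.001, 0, 0], -1]
    - [[0, 0, 0.8], [0.001, 0, 0], -1]
    - [[0, 0, 1.1], [0.001, 0, 0], -1]
    - [[0, 0, 1.1], [0.001, 0, 0], -1]
    - [[0, 0, 1.1], [0.001, 0, 0], -1]

```text
t: 10.0
position: [0.5806, 0.1963, 0.0939]
tcp_rot: [3.104, -0.122, 0.376]
force: [-1.1, 0.1, 5.5]
finger_gap: 0.0098
grasp_force: 25.0
```

```bash
python3 fr.py; python3 look.py 4
python3 - <<'E'
import cv2,numpy as np
a=cv2.imread('pics/side4.png');b=cv2.imread('pics/top4.png')
g=lambda c,k:np.clip(255*(cv2.resize(c,None,fx=k,fy=k,interpolation=cv2.INTER_CUBIC)/255.)**.6,0,255).astype(np.uint8)
A=g(a[198:253,222:297],7);B=g(b[155:210,226:264],7)
cv2.imwrite('pics/cl4.png',np.hstack([A,B]))
E
```

```text
F tool [ 0.19  0.23 -5.06] [0.43 0.55 0.37] M [ 0.131 -0.324 -0.012]
TCP rel to nominal contact (tool axes mm) [ 0.07 -0.04  3.4 ]
t 10.2 shift mm [-0.1  0.1 -3.4] turn [ 0.004  0.01  -0.001] q [-0.3   0.44 -0.23  1.94  0.41  0.61 -2.47] F [-0.42  0.51  5.67] gap 0.009937741174490302 24.998461604118347
t 10.2 shift mm [-0.1  0.1 -3.4] turn [ 0.004  0.01  -0.001] q [-0.3   0.44 -0.23  1.94  0.41  0.61 -2.47] F [-0.42  0.51  5.67] gap 0.009937741174490302 24.998461604118347
```

View pics/cl4.png

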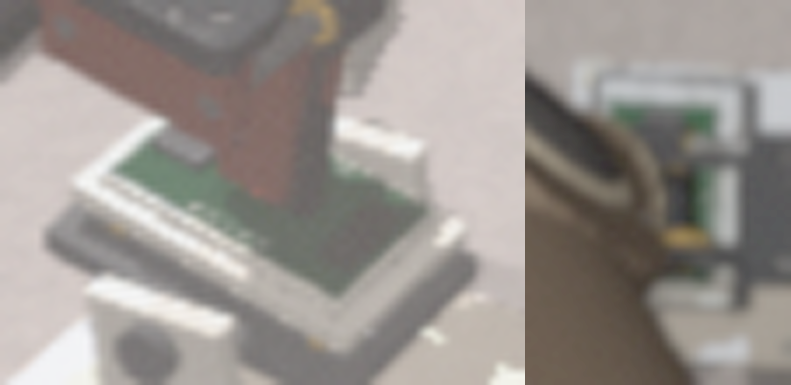

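Run:
```python
from mv import *
p2=lambda x,y,ox,oy:[(x+.5)/7-.5+ox,(y+.5)/7-.5+oy]
S=lambda x,y:p2(x,y,222,198)
T=lambda x,y:p2(x-525,y,226,155)
d=-.0038
def B(p,L):return face(st,R.from_euler('z',p[2]).apply(L)+[p[0],p[1],d])
C=SL(.005)-np.sign(SL(.005))*[.0025,.0025,0]
so=np.array([S(112,176),S(340,295),S(428,208)])
to=np.array([T(716,106)]);
f=lambda p:(proj("side",B(p,C[[0,3,2]]))-so).ravel()
r=least_squares(f,[0,0,0]);print("slide from side mm",r.x[:2]*1e3,np.degrees(r.x[2]),r.fun.round(2))
tr=proj("top",B([0,0,0],C[[0,1,2]]));print("top pred board corners for centred",tr.round(1),"obs TR",to, "right-edge x obs",T(716,230))
print("top plate pred",proj("top",face(st,PL+[0,0,d])).round(1),"obs R edge",T(743,150),"top edge",T(670,82),"left",T(600,90))
print("side plate pred",proj("side",face(st,PL+[0,0,d])).round(1),"obs left",S(75,183),"right",S(465,225))
# edge refine of actual plate outline in new pics
from refine import refine
lp=[(lambda p,L:face(p,np.asarray(L)+[0,0,d]),PL[i],PL[(i+1)%4]) for i in range(4)]
gr=lambda a:a.mean(2)
# board edges by greenness
q,rr=refine(None,{"top":[],"side":[(B,C[3],C[0]),(B,C[2],C[3]),]},np.zeros(3),lambda a:a[:,:,1]-a[:,:,2],suff="4",sig=.15)
print("board refine",q.round(4),rr)
q,rr=refine(None,{"top":[(B,C[0],C[1]),(B,C[1],C[2])],"side":[(B,C[3],C[0]),(B,C[2],C[3])]},np.zeros(3),lambda a:a[:,:,1]-a[:,:,2],suff="4",sig=.15)
print("board refine2",q.round(4),rr)
```

```text
slide from side mm [ 1.18215629 -1.03347408] 1.9775876877740393 [-0.54 -0.39  0.26  0.44  0.29 -0.13]
top pred board corners for centred [[238.2 168.9]
 [253.6 169.8]
 [252.5 195.5]] obs TR [[252.85714286 169.71428571]] right-edge x obs [252.85714285714286, 187.42857142857144]
top plate pred [[236.4 165.9]
 [256.2 167. ]
 [254.9 198.3]
 [235.2 197.2]] obs R edge [256.7142857142857, 176.0] top edge [246.28571428571428, 166.28571428571428] left [236.28571428571428, 167.42857142857142]
side plate pred [[231.3 223.8]
 [249.8 208.7]
 [288.3 230.1]
 [271.3 246.7]] obs left [232.28571428571428, 223.71428571428572] right [288.0, 229.71428571428572]
board refine [ 0.0009 -0.0009 -0.0026  0.      0.      0.      0.    ] [('side', 0.0), ('side', 0.0)]
board refine2 [-1.000e-04  7.000e-04  2.900e-03 -4.940e-02  3.210e-02 -1.000e-03
 -4.743e-01] [('top', -0.11), ('top', -0.12), ('side', -0.09), ('side', -0.07)]
```

In `cl4`, the board (corners at about (112,176), (340,295), (428,208) in the crop) sits square and inside the plate outline. The edge fit puts it within about 1 mm and 0.2° of centre. A small final trim is left: 0.5 mm deeper and easing the slight roll moment.

Emit:
play_rows:
  motion:
    - [[0, 0, 0.3], [0.001, 0, 0], -1]
    - [[0, 0, 0.5], [0.002, 0, 0], -1]
    - [[0, 0, 0.5], [0.002, 0, 0], -1]
    - [[0, 0, 0.5], [0.002, 0, 0], -1]
    - [[0, 0, 0.5], [0.002, 0, 0], -1]

```text
t: 10.8
position: [0.5807, 0.1962, 0.0935]
tcp_rot: [3.105, -0.121, 0.376]
force: [-1.2, -0.4, 5.6]
finger_gap: 0.0099
grasp_force: 25.0
```

```bash
python3 fr.py; python3 fr.py
```

```text
F tool [-0.02  0.31 -5.74] [0.59 0.34 0.31] M [ 0.067 -0.339 -0.017]
TCP rel to nominal contact (tool axes mm) [ 0.09 -0.03  3.84]
t 11.0 shift mm [-0.1  0.  -3.8] turn [ 0.002  0.01  -0.001] q [-0.3   0.44 -0.23  1.94  0.41  0.61 -2.47] F [-1.26 -0.39  5.53] gap 0.00948958398818814 24.99860018491745
F tool [-0.13  0.21 -5.74] [0.25 0.59 0.21] M [ 0.076 -0.304  0.001]
TCP rel to nominal contact (tool axes mm) [ 0.09 -0.01  3.85]
t 11.2 shift mm [-0.2  0.  -3.8] turn [ 0.002  0.009 -0.001] q [-0.3   0.44 -0.23  1.94  0.41  0.61 -2.47] F [-1.21 -0.81  5.49] gap 0.009880960915185815 24.99857246875763
```

The push is 6.9 N, which is about 3.9 mm of the 8 mm travel, with the moments balanced and the reading steady. Handing in.

```bash
python3 -c "
from rig import job
print(job.hand_in())"
```

```text
the job is handed in; nothing more can be done
None
```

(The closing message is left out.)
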